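# Show the arched soap bar to the inspection camera

### The arm

A 6-joint arm with a two-finger parallel gripper is mounted at the origin on the work surface. World frame = base frame: x ahead of the robot, y to its left, z up, the work surface at z = 0. Lengths are in m, angles in rad, forces in N, time in s.
With the tool pointing down it reaches from about 0.2 to 0.875 m from the base axis. Payload 3.4 kg.
Tool frame: the origin (TCP) lies on the mounting face of the last link; the fingertips stand 199 mm ahead of it and the grasp point (between the pads) lies 180 mm ahead of it (robot.tip_extent is the distance from the TCP to the fingertips, in m); z points along the fingers, y is the line along which they close (so a half turn about z gives the same grasp; the last joint's range is limited). The gripper opens to 94 mm and grips with 3 to 60 N. Pads are 16 mm wide; open, the fingers measure 119 mm over their backs; the gripper's body (75 mm by 177 mm) begins 78 mm behind the grasp point.
Start: joints at [-1.41, 0.276, 1.505, -0, 1.361, -0.121], TCP at [0.16, -0.552, 0.405] pointing down, gripper open.
Joint ranges: [-2.89, 2.89], [-0.75, 2.08], [0.22, 2.7], [-1.18, 4.32], [0.11, 2.71], [-2.7, 2.7]. Speed limits (rad/s): [2.57, 2.57, 3.14, 3.14, 3.14, 3.14].

### API

Orientations are given as a unit quaternion [w, x, y, z].
In Python, from rig import robot, vision gives the robot as it stands.
- The arm moves only by the tool play_rows, never from a script. Its argument "moves" is a list that holds one entry, the list of rows, each a list of 4 numbers: the shift along the world's x, y, z scaled (see below), then the turn about the world's z scaled (see below). A call has exactly 10 rows; each row is the pose to reach, as a shift and turn from the pose commanded when the call began, turning the shorter way round; what a row does not reach only later rows make up. The controller multiplies each number of a shift by 0.08 m and each number of a turn by 180 degrees. A row lasts 1/10 s, in which the tool goes at most 50 mm and 8.59 degrees, less where a joint would pass 70% of its speed; a pose out of reach is approached as far as the arm can. A call with a number of a shift or a turn outside -1 to 1 is refused whole. A call with a gripper value outside its range is refused whole. "hand" is the closure, from -1 (fully open) to 1 (shut), set as the call begins (left out, the last holds). The fingers move at their own pace and stop on an object; "squeeze" is the grip in N (left out, the last holds). Time passes only in rows, so rows that repeat a pose let the fingers close, or fill a call up. It gives the time, the measured TCP pose, the force, the opening and the grip force at its end, in the units of the state.
- robot.state(): the state, without advancing time (a new reading comes with each control period).
- vision.grab_frame(name): name is "scene" or "top" or "wrist"; returns the picture (384x512x3 uint8, blue, green, red); there is no depth.
- vision.calibration(name): a dict with "vfov" (degrees; the focal length in pixels is half the picture's height over the tangent of half this angle, whatever the lens; pixels are square), "cx", "cy" (the principal point, pixels), "rvec" (rotation vector, rad) and "tvec" (3), from world to camera coordinates, as OpenCV has them; the wrist camera has in their place "hand_eye" (4x4, takes a point from camera to tool coordinates, whose origin is the TCP and whose axes are the flange's). Camera axes: x right, y down, z forward; pixel columns grow to the right and rows downward; lengths in m; the calibration is good to about 2 mm. A picture is of the moment at which its call begins: read the wrist's pose just before it. calibration takes no time and is no camera call.
- robot.finish_job(): hands the job in; it is judged then, once.
The state is a dict: "clock": time; "joint_positions": joint angles; "dq": joint speeds; "joint_efforts": joint torques, N m; "eef_pos": TCP position; "orientation": TCP orientation; "contact_force": force on the tool from outside, world axes, zero at the start; "ft_torque": the same for the moment, N m; "width": opening from 0.0 (shut) to 1.0 (fully open); "gripper_force": force on a finger pad.
Only numpy, scipy, OpenCV 4.12 (cv2) and the standard library are available. Lean on these libraries where they do the work, as an engineer would, in place of code of your own. Each camera call takes 0.05 s, during which the arm holds its last target. There are 200 camera calls.

### The job

Turn the inspection lamp's dimmer dial until its pointer stands at the long middle mark. Then pick the one soap bar with the arched top off the curing board and hold it up in front of the inspection camera: straight above the cross on the camera's foot plate, its middle level with the middle of the lens, upright, with a broad face (either one) square to the lens. Finish while still holding it there steadily, and leave the other bars, the bottle and the camera where they are.

Things in the scene. Friction and masses are not known exactly. Their poses are not given: they have to be found in the camera images.
- dial (a joint): Angle of the dimmer dial (rad). It grows as the dial is turned clockwise seen from above, range 0 to 3.2; nine white marks 0.4 apart stand at 0, 0.4 ... 3.2. The long middle mark is at 1.6. The dial stays where it is left (friction about 0.03 N m).
- dial_grip (a point): Point on the dial's upright axis at the height to grip, 67 mm above the table. The dial stands on a fixed grey box 110 x 110 x 40 mm high: a black disc of 44 mm diameter with a raised grip bar on top, 42 mm long, 14 mm wide, its top 12 mm above this point and 32 mm high. x axis: along the grip bar towards the pointer (white line and nose); z axis up; it turns with the dial.
- arched_bar: The soap bar to show: marbled cream, standing on the board, the only one with a half-round (arched) top. 26 mm thick (its x), 62 mm wide (its y), 65 mm high in the middle; its two ends (+y and -y) are flat and upright up to 34 mm, above that the arch of 31 mm radius begins. The broad faces look along +x and -x. About 0.1 kg. Origin: centre of its underside; z up.
- arched_bar_middle (a point): Middle of the arched bar, 32 mm above its underside; axes as the bar's.
- view_point (a point): Where the middle of the bar must be held: 125 mm in front of the lens glass, at the height of the lens (which differs from day to day, 170 to 230 mm above the table) and above the engraved cross on the foot plate. Its x axis points level into the lens, z up; it belongs to the camera head.
- station: Fixed stand of the inspection camera: an aluminium foot plate 110 mm wide (its y) and 10 mm thick, from x = -50 to x = 250 mm, with a cross engraved in its top at the origin; a 22 mm post at x = 225 mm up to z = 295 mm carries the camera head (x = 126 to 250 mm, 68 mm across its ring lamp). Origin: on the table, under the cross; x towards the camera, z up.
- board: Fixed plywood curing board 200 (x) x 260 (y) x 12 mm thick, with four bars standing on it, about 100 mm apart along x and 130 mm along y. Origin: centre of its underside.
- square_bar1: Bystander: a plain marbled cream soap bar with a flat top, 26 (its x) x 66 (its y) x 50 mm high, standing on its long edge on the curing board. Origin: centre of its underside.
- square_bar2: Bystander: a plain marbled cream soap bar with a flat top, 26 (its x) x 66 (its y) x 50 mm high, standing on its long edge on the curing board. Origin: centre of its underside.
- square_bar3: Bystander: a plain marbled cream soap bar with a flat top, 26 (its x) x 66 (its y) x 50 mm high, standing on its long edge on the curing board. Origin: centre of its underside.
- oil_bottle: Bystander: amber glass bottle with a black cap, 48 mm diameter, 110 mm high, standing on the table beyond the dial. Origin: centre of its underside.
There are look-alikes about, which are no part of the job. Leave any blue look-alike of the arched_bar alone. Of the things shaped like the part that bears dial, the grey one is meant.

How it is judged:
By the outcome, as a careful person would: the job done as asked, in the order asked, and still so for the second after the job is handed in, while the arm keeps its last pose, push and grip.
It also fails if it takes over 54 s, if anything falls off the work surface, if the arm or the gripper's body presses on something with over 40 N, if the wrist force passes 120 N, or if a joint passes its speed limit or range.

## Working session

There is one attempt and no reset: what is moved stays moved. The work goes in short steps, Python scripts to look and compute and a tool call to move; the robot and the scene stay as the last step left them, time stands still between calls to the robot, and variables do not carry over. Pictures are saved under pics/ and viewed, at most 10 in all, crops included, and the job is handed in when it is done.

Besides the shell and the picture viewer there is one more tool, called after ">>>" as name([rows], argument=value, ...), one row to a line, values as JSON. play_rows: Moves the arm, as the interface text tells. Its arguments: {"type":"object","properties":{"moves":{"type":"array","items":{"type":"array","items":{"type":"array","items":{"type":"number","minimum":-1,"maximum":1}}}},"hand":{"type":"number"},"squeeze":{"type":"number"}},"required":["moves"]}

```bash
mkdir -p pics; ls
python3 - <<'E'
from rig import robot, vision
import cv2,numpy as np
for n in ("scene","top"):
    cv2.imwrite(f"pics/{n}0.png",cv2.resize(vision.grab_frame(n),(800,600),interpolation=cv2.INTER_CUBIC))
    print(n,vision.calibration(n))
print(vision.calibration("wrist")); print(robot.state())
E
```

```text
pics
scene {'vfov': 42.832491768164495, 'cx': 258.38623709430027, 'cy': 191.34921477728858, 'rvec': array([ 1.20381351,  2.54612121, -0.69801635]), 'tvec': array([ 0.31496934, -0.33358541,  1.51735095])}
top {'vfov': 45.51831819373351, 'cx': 250.5507236450195, 'cy': 191.92986880059163, 'rvec': array([ 2.13040526, -2.16964703,  0.14130751]), 'tvec': array([0.06685133, 0.59314721, 1.25076774])}
{'vfov': 59.32056589552859, 'cx': 251.81920497025098, 'cy': 188.44397848795896, 'hand_eye': array([[ 1.07274900e-03, -9.61284226e-01, -2.75556684e-01,
         8.06044188e-02],
       [ 9.99999414e-01,  1.07177017e-03,  1.54133871e-04,
        -8.35737497e-04],
       [ 1.47166975e-04, -2.75556688e-01,  9.61284812e-01,
         1.95477262e-02],
       [ 0.00000000e+00,  0.00000000e+00,  0.00000000e+00,
         1.00000000e+00]])}
{'clock': 0.1, 'joint_positions': array([-1.41000205e+00,  2.76510703e-01,  1.50599128e+00, -1.71665584e-06,
        1.36070186e+00, -1.20957242e-01]), 'dq': array([-0.00037138, -0.00072947, -0.00258011, -0.00087538,  0.0013037 ,
       -0.00139524]), 'joint_efforts': array([ 1.30903663e-03, -4.05456841e+01, -2.37779582e+01,  7.02732406e-02,
        2.99143558e-02, -3.88266392e-05]), 'eef_pos': array([ 0.15985998, -0.55213564,  0.40390907]), 'orientation': array([-8.05419864e-04,  9.90093064e-01,  1.40410385e-01, -1.68843683e-05]), 'contact_force': array([-0.25881746,  0.50344469,  0.70930795]), 'ft_torque': array([-0.01406292,  0.01838938, -0.02250981]), 'gripper_force': 0.0, 'width': 0.99391744666902}
```

View pics/scene0.png

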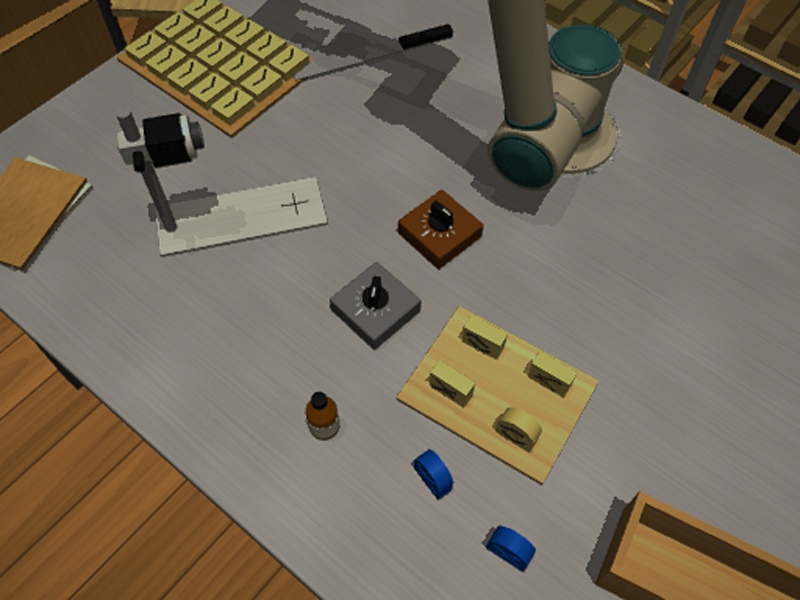

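View pics/top0.png

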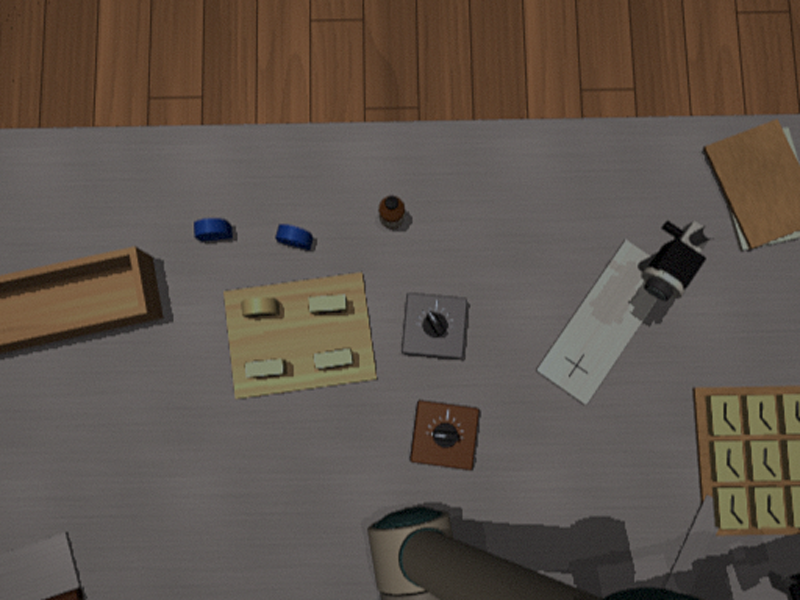

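The candidates, by pixel in the top view:
- **Bars:** cream arched bar (260,307); square bars (328,303), (333,358), (265,368); blue arched look-alikes (213,229), (294,236).
- **Dials:** grey box (435,325), brown box (445,435).

I choose the cream arched bar at (260,307) and the grey box's dial. Next is a close crop to check both.

```bash
cat > h.py <<'E'
import cv2,numpy as np
from rig import robot,vision
from scipy.spatial.transform import Rotation as R
def cam(n,st=None):
    c=vision.calibration(n); f=192/np.tan(np.radians(c["vfov"])/2)
    K=np.array([[f,0,c["cx"]],[0,f,c["cy"]],[0,0,1]])
    if n=="wrist":
        st=st or robot.state(); q=st["orientation"]
        T=np.eye(4);T[:3,:3]=R.from_quat(np.r_[q[1:],q[0]]).as_matrix();T[:3,3]=st["eef_pos"]
        M=np.linalg.inv(T@c["hand_eye"]); return K,M[:3,:3],M[:3,3]
    return K,cv2.Rodrigues(c["rvec"])[0],c["tvec"]
def onplane(C,uv,z):
    K,r,t=C; o=-r.T@t; d=r.T@np.linalg.inv(K)@np.r_[uv,1]; return o+d*(z-o[2])/d[2]
def proj(C,p):
    K,r,t=C; x=(r@np.asarray(p,float).T).T+t; x=x@K.T; return x[...,:2]/x[...,2:]
E
python3 - <<'E'
from h import *
s=cv2.imread; T=cam("top"); S=cam("scene"); k=512/800
for n,uv,z in [("dial",(435,323),.079),("bar",(260,303),.07),("cross",(576,366),.01),("bottle",(391,202),.11)]:
    print(n,onplane(T,np.array(uv)*k,z))
for n,uv,z in [("dial",(375,292),.079),("bar",(518,424),.07),("cross",(295,204),.01)]:
    print(n,onplane(S,np.array(uv)*k,z))
top=vision.grab_frame("top"); sc=vision.grab_frame("scene")
def crop(im,x,y,w,h,W,H): return cv2.resize(im[y:y+h,x:x+w],(W,H),interpolation=cv2.INTER_CUBIC)
# crops: origin,size -> 400x300
a=crop(top,250,180,56,42,400,300); b=crop(top,140,170,100,75,400,300)
c=crop(sc,64,60,80,60,400,300); d=crop(top,340,140,120,90,400,300)
cv2.imwrite("pics/c1.png",np.clip(np.vstack([np.hstack([a,b]),np.hstack([c,d])]).astype(float)*1.3,0,255).astype(np.uint8))
E
```

```text
dial [ 0.54697159 -0.01914237  0.079     ]
bar [0.58899415 0.28789278 0.07      ]
cross [ 0.47052791 -0.27800353  0.01      ]
bottle [0.75656349 0.05362463 0.11      ]
dial [ 0.55896552 -0.01123313  0.079     ]
bar [0.59439939 0.29380713 0.07      ]
cross [ 0.47677012 -0.2751253   0.01      ]
```

View pics/c1.png

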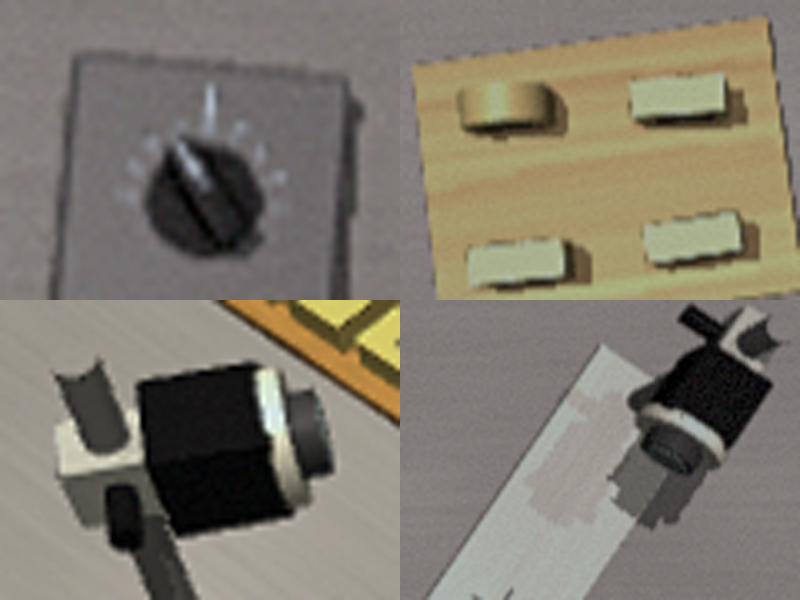

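The arched cream bar is confirmed at top-view pixel (260,307), and the grey dial's pointer stands counter-clockwise of the long mark, so it needs a clockwise turn. Now heading over the dial.

>>> play_rows([
  [[0.07, 0.1, 0, 0], [0.14, 0.2, 0, 0], [0.21, 0.3, 0, 0], [0.28, 0.4, 0, 0], [0.35, 0.5, 0, 0], [0.42, 0.6, 0, 0], [0.49, 0.7, 0, 0], [0.56, 0.8, 0, 0], [0.63, 0.9, 0, 0], [0.7, 1, 0, 0]],
])

```text
clock: 1.2
eef_pos: [0.2163, -0.4717, 0.4047]
orientation: [0.0, 0.99, 0.14, 0.0]
contact_force: [-0.1, -0.9, -0.9]
width: 1.0
gripper_force: 0.0
```

>>> play_rows([
  [[0.07, 0.1, 0, 0], [0.14, 0.2, 0, 0], [0.21, 0.3, 0, 0], [0.28, 0.4, 0, 0], [0.35, 0.5, 0, 0], [0.42, 0.6, 0, 0], [0.49, 0.7, 0, 0], [0.56, 0.8, 0, 0], [0.63, 0.9, 0, 0], [0.7, 1, 0, 0]],
])

```text
clock: 2.2
eef_pos: [0.2723, -0.3917, 0.4047]
orientation: [0.0, 0.99, 0.14, -0.0]
contact_force: [0.9, -0.1, -0.3]
width: 1.001
gripper_force: 0.0
```

>>> play_rows([
  [[0.07, 0.1, 0, 0], [0.14, 0.2, 0, 0], [0.21, 0.3, 0, 0], [0.28, 0.4, 0, 0], [0.35, 0.5, 0, 0], [0.42, 0.6, 0, 0], [0.49, 0.7, 0, 0], [0.56, 0.8, 0, 0], [0.63, 0.9, 0, 0], [0.7, 1, 0, 0]],
])

```text
clock: 3.2
eef_pos: [0.3283, -0.3117, 0.4047]
orientation: [0.0, 0.99, 0.14, -0.0]
contact_force: [0.1, -0.3, -0.1]
width: 1.001
gripper_force: 0.0
```

>>> play_rows([
  [[0.07, 0.1, 0, 0], [0.14, 0.2, 0, 0], [0.21, 0.3, 0, 0], [0.28, 0.4, 0, 0], [0.35, 0.5, 0, 0], [0.42, 0.6, 0, 0], [0.49, 0.7, 0, 0], [0.56, 0.8, 0, 0], [0.63, 0.9, 0, 0], [0.7, 1, 0, 0]],
])

```text
clock: 4.2
eef_pos: [0.3844, -0.2317, 0.4047]
orientation: [0.0, 0.99, 0.14, 0.0]
contact_force: [-0.3, 0.3, -0.8]
width: 1.0
gripper_force: 0.0
```

>>> play_rows([
  [[0.07, 0.1, 0, 0], [0.14, 0.2, 0, 0], [0.21, 0.3, 0, 0], [0.28, 0.4, 0, 0], [0.35, 0.5, 0, 0], [0.42, 0.6, 0, 0], [0.49, 0.7, 0, 0], [0.56, 0.8, 0, 0], [0.63, 0.9, 0, 0], [0.7, 1, 0, 0]],
])

```text
clock: 5.2
eef_pos: [0.4404, -0.1517, 0.4047]
orientation: [0.0, 0.99, 0.14, -0.0]
contact_force: [0.5, 0.1, -1.2]
width: 1.001
gripper_force: 0.0
```

>>> play_rows([
  [[0.07, 0.1, 0, 0], [0.14, 0.2, 0, 0], [0.21, 0.3, 0, 0], [0.28, 0.4, 0, 0], [0.35, 0.5, 0, 0], [0.42, 0.6, 0, 0], [0.49, 0.7, 0, 0], [0.56, 0.8, 0, 0], [0.63, 0.9, 0, 0], [0.7, 1, 0, 0]],
])

```text
clock: 6.2
eef_pos: [0.4964, -0.0717, 0.4047]
orientation: [0.0, 0.99, 0.14, 0.0]
contact_force: [0.0, -0.0, 0.1]
width: 0.997
gripper_force: 0.0
```

>>> play_rows([
  [[0.07, 0.1, -0.04, 0.01], [0.14, 0.2, -0.08, 0.02], [0.21, 0.3, -0.12, 0.03], [0.28, 0.4, -0.16, 0.04], [0.35, 0.5, -0.2, 0.05], [0.42, 0.6, -0.24, 0.06], [0.49, 0.65, -0.28, 0.07], [0.56, 0.7, -0.32, 0.07], [0.6, 0.7, -0.36, 0.07], [0.6, 0.7, -0.4, 0.07]],
])

```text
clock: 7.2
eef_pos: [0.5444, -0.0164, 0.3723]
orientation: [0.0, 0.969, 0.248, 0.0]
contact_force: [-0.1, 0.2, 0.5]
width: 0.999
gripper_force: 0.0
```

Run:
```python
from h import *
st=robot.state(); im=vision.grab_frame("wrist"); np.savez("w1.npz",im=im,**{k:st[k] for k in("eef_pos","orientation")})
print(st["clock"],st["eef_pos"],st["orientation"])
cv2.imwrite("pics/w1.png",cv2.resize(im,(800,600),interpolation=cv2.INTER_CUBIC))
```

```text
7.2 [ 0.54438636 -0.01643246  0.37233858] [1.83132218e-04 9.68696605e-01 2.48247566e-01 2.27997255e-05]
```

View pics/w1.png

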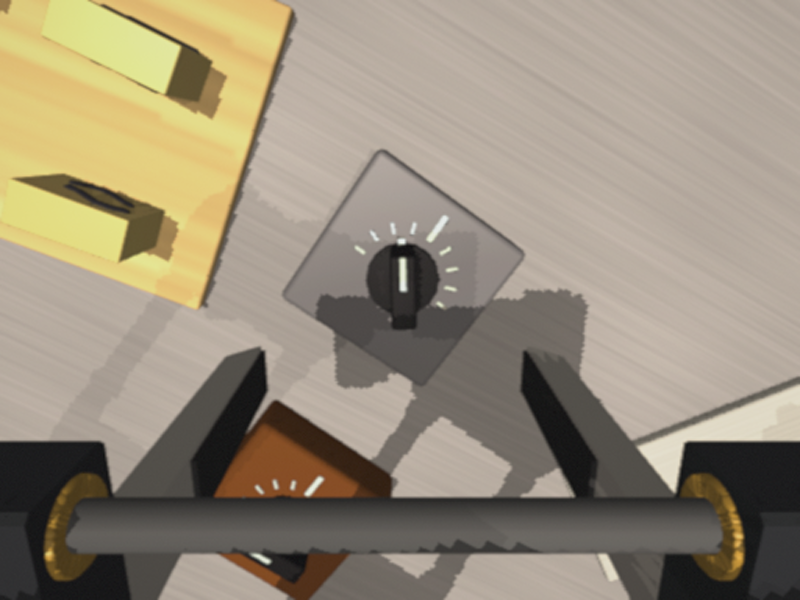

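The wrist view shows the grey box with corners (381,151), (524,254), (422,384) and (285,295). The bar is vertical in the picture along u≈403, and the long mark runs from (430,240) to (446,218).

Run:
```python
from h import *
d=np.load("w1.npz"); C=cam("wrist",{k:d[k] for k in("eef_pos","orientation")}); k=.64
P=lambda u,v,z: onplane(C,np.array([u,v])*k,z)
b=[P(u,v,.04) for u,v in[(381,151),(524,254),(422,384),(285,295)]]
c=np.mean(b,0); print("box",np.round(b,4),"c",c)
az=lambda v:np.degrees(np.arctan2(v[1],v[0]))
print("edges",[az(b[i]-b[(i+1)%4]) for i in range(4)])
a,e=P(402,258,.079),P(403.5,290,.079); print("line",a,e,az(a-e), "line az through centre",az(a-c))
print("end far",P(404,318,.079))
m1,m2=P(430,240,.04),P(446,218,.04); print("long",m1,m2,az(m2-m1),az(m2-c),az(m1-c))
for u,v in[(361,249),(375,236),(393,228),(413,228),(446,251),(452,269),(450,289)]: print(az(P(u,v,.04)-c))
x=R.from_quat(np.r_[d["orientation"][1:],d["orientation"][0]]).as_matrix()[:,0]; print("toolx",az(x))
print("c in wrist img @.079",proj(C,np.r_[c[:2],.079])/k)
```

```text
box [[ 0.6078  0.0273  0.04  ]
 [ 0.5966 -0.0771  0.04  ]
 [ 0.4922 -0.0656  0.04  ]
 [ 0.5037  0.0384  0.04  ]] c [ 0.55008001 -0.01924956  0.04      ]
edges [np.float64(83.88598443221346), np.float64(-6.283555054351489), np.float64(-96.30104628154757), np.float64(173.91734546536185)]
line [ 0.56589092 -0.009068    0.079     ] [ 0.55089244 -0.01832959  0.079     ] 31.695383951056478 line az through centre 32.77981069219408
end far [ 0.53712029 -0.02631158  0.079     ]
long [ 0.57663959 -0.02301675  0.04      ] [ 0.59263994 -0.02475824  0.04      ] -6.2116585895812175 -7.374989965414642 -8.072940656270081
86.62268828067644
64.0527552644057
40.80434034519089
17.32526044781316
-31.512548210334685
-54.302508687319275
-78.49145027016641
toolx 28.747672745264506
c in wrist img @.079 [404.25661826 292.06153541]
```

>>> play_rows([
  [[0.02, -0.01, -0.1, 0.005], [0.04, -0.02, -0.2, 0.01], [0.07, -0.03, -0.3, 0.016], [0.07, -0.03, -0.4, 0.016], [0.07, -0.03, -0.5, 0.016], [0.07, -0.03, -0.6, 0.016], [0.07, -0.03, -0.7, 0.016], [0.07, -0.03, -0.8, 0.016], [0.07, -0.03, -0.9, 0.016], [0.07, -0.03, -1, 0.016]],
], hand=0.1, squeeze=15)

```text
clock: 8.25
eef_pos: [0.5495, -0.0187, 0.2921]
orientation: [0.0, 0.962, 0.272, 0.0]
contact_force: [1.2, -0.3, 0.4]
width: 0.447
gripper_force: 0.0
```

>>> play_rows([
  [[0, 0, -0.1, 0], [0, 0, -0.2, 0], [0, 0, -0.3, 0], [0, 0, -0.4, 0], [0, 0, -0.47, 0], [0, 0, -0.52, 0], [0, 0, -0.52, 0], [0, 0, -0.52, 0], [0, 0, -0.52, 0], [0, 0, -0.52, 0]],
])

```text
clock: 9.25
eef_pos: [0.5497, -0.0188, 0.2515]
orientation: [0.0, 0.962, 0.273, 0.0]
contact_force: [0.3, 0.5, -0.7]
width: 0.447
gripper_force: 0.0
```

>>> play_rows([
  [[0, 0, 0, 0], [0, 0, 0, 0], [0, 0, 0, 0], [0, 0, 0, 0], [0, 0, 0, 0], [0, 0, 0, 0], [0, 0, 0, 0], [0, 0, 0, 0], [0, 0, 0, 0], [0, 0, 0, 0]],
], hand=1)

```text
clock: 10.25
eef_pos: [0.5497, -0.019, 0.2512]
orientation: [0.0, 0.962, 0.273, 0.0]
contact_force: [1.6, -2.7, -0.4]
width: 0.147
gripper_force: 15.0
```

>>> play_rows([
  [[0, 0, 0, -0.03], [0, 0, 0, -0.06], [0, 0, 0, -0.09], [0, 0, 0, -0.12], [0, 0, 0, -0.15], [0, 0, 0, -0.18], [0, 0, 0, -0.2], [0, 0, 0, -0.21], [0, 0, 0, -0.21], [0, 0, 0, -0.21]],
])

```text
clock: 11.25
eef_pos: [0.5498, -0.0194, 0.2512]
orientation: [0.001, 0.999, -0.054, 0.0]
contact_force: [2.4, -4.5, -1.0]
width: 0.146
gripper_force: 15.0
```

>>> play_rows([
  [[0, 0, 0, 0], [0, 0, 0, 0], [0, 0, 0, 0], [0, 0, 0, 0], [0, 0, 0.1, 0], [0, 0, 0.25, 0], [0, 0, 0.4, 0], [0, 0, 0.6, 0], [0, 0, 0.8, 0], [0, 0, 1, 0]],
], hand=-1)

```text
clock: 12.25
eef_pos: [0.5495, -0.0187, 0.3331]
orientation: [0.0, 0.999, -0.054, 0.001]
contact_force: [0.3, 0.0, -0.3]
width: 0.963
gripper_force: 0.0
```

Run:
```python
from h import *
st=robot.state(); im=vision.grab_frame("wrist"); np.savez("w2.npz",im=im,**{k:st[k] for k in("eef_pos","orientation")})
print(st["clock"],st["eef_pos"],st["orientation"])
C=cam("wrist",st); u,v=proj(C,[.555,-.019,.06]).astype(int); print(u,v)
x0,y0=max(u-80,0),max(v-60,0); print("crop origin",x0,y0,"scale 5")
cv2.imwrite("pics/w2.png",cv2.resize(im[y0:y0+120,x0:x0+160],(800,600),interpolation=cv2.INTER_CUBIC))
```

```text
12.25 [ 0.54954562 -0.01872143  0.3330841 ] [ 8.56046486e-05  9.98547829e-01 -5.38664118e-02  7.96960604e-04]
252 191
crop origin 172 131 scale 5
```

View pics/w2.png

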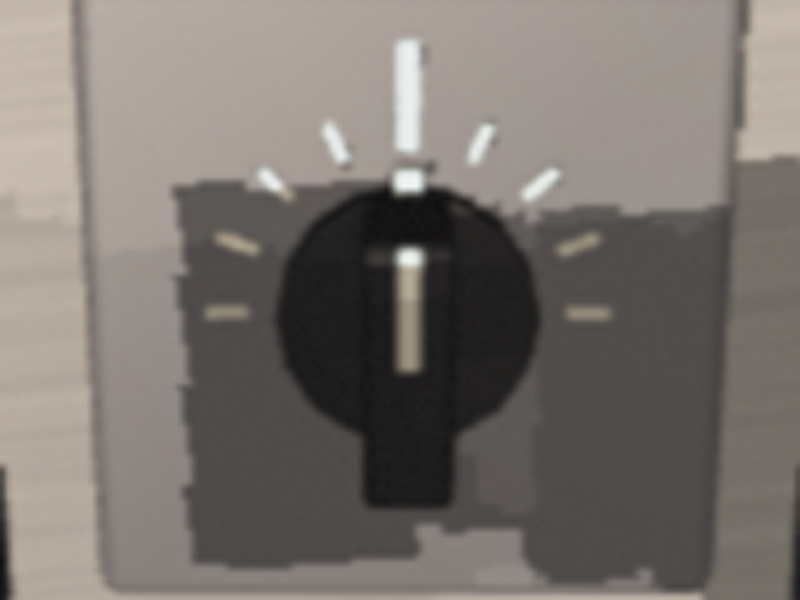

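The pointer and the long mark both stand at u≈408 in the crop, so the dial is set. Next, over the arched bar.

>>> play_rows([
  [[0.01, 0.1, 0.02, 0], [0.03, 0.2, 0.04, 0], [0.04, 0.3, 0.06, 0], [0.05, 0.4, 0.08, 0], [0.06, 0.5, 0.1, 0], [0.08, 0.6, 0.12, 0], [0.09, 0.7, 0.14, 0], [0.1, 0.8, 0.16, 0], [0.12, 0.9, 0.18, 0], [0.13, 1, 0.2, 0]],
])

```text
clock: 13.3
eef_pos: [0.5601, 0.062, 0.3472]
orientation: [0.0, 0.999, -0.054, 0.0]
contact_force: [0.0, 0.2, 0.0]
width: 1.0
gripper_force: 0.0
```

>>> play_rows([
  [[0.01, 0.1, 0.02, 0], [0.03, 0.2, 0.04, 0], [0.04, 0.3, 0.06, 0], [0.05, 0.4, 0.08, 0], [0.06, 0.5, 0.1, 0], [0.08, 0.6, 0.12, 0], [0.09, 0.7, 0.14, 0], [0.1, 0.8, 0.16, 0], [0.12, 0.9, 0.18, 0], [0.13, 1, 0.2, 0]],
])

```text
clock: 14.3
eef_pos: [0.5704, 0.1419, 0.3632]
orientation: [0.0, 0.999, -0.054, 0.0]
contact_force: [0.2, 0.3, -0.2]
width: 1.0
gripper_force: 0.0
```

>>> play_rows([
  [[0.01, 0.1, 0, 0], [0.03, 0.2, 0, 0], [0.04, 0.3, 0, 0], [0.05, 0.4, 0, 0], [0.06, 0.5, 0, 0], [0.08, 0.6, 0, 0], [0.09, 0.7, 0, 0], [0.1, 0.8, 0, 0], [0.12, 0.9, 0, 0], [0.13, 1, 0, 0]],
])

```text
clock: 15.3
eef_pos: [0.5809, 0.2219, 0.3631]
orientation: [0.0, 0.999, -0.054, 0.0]
contact_force: [0.3, 0.2, -0.6]
width: 1.001
gripper_force: 0.0
```

>>> play_rows([
  [[0.01, 0.1, 0, 0], [0.03, 0.2, 0, 0], [0.04, 0.3, 0, 0], [0.05, 0.4, 0, 0], [0.06, 0.5, 0, 0], [0.08, 0.6, 0, 0], [0.09, 0.7, 0, 0], [0.1, 0.8, 0, 0], [0.12, 0.85, 0, 0], [0.13, 0.85, 0, 0]],
])

```text
clock: 16.3
eef_pos: [0.5912, 0.2899, 0.363]
orientation: [0.0, 0.999, -0.054, 0.0]
contact_force: [0.5, 0.4, 0.9]
width: 0.999
gripper_force: 0.0
```

Run:
```python
from h import *
st=robot.state(); im=vision.grab_frame("wrist"); np.savez("w3.npz",im=im,**{k:st[k] for k in("eef_pos","orientation")})
print(st["clock"],st["eef_pos"],st["orientation"])
cv2.imwrite("pics/w3.png",cv2.resize(im,(800,600),interpolation=cv2.INTER_CUBIC))
```

```text
16.3 [0.59120403 0.28986412 0.36302204] [ 2.82610859e-05  9.98567401e-01 -5.35083540e-02  4.05128444e-05]
```

View pics/w3.png

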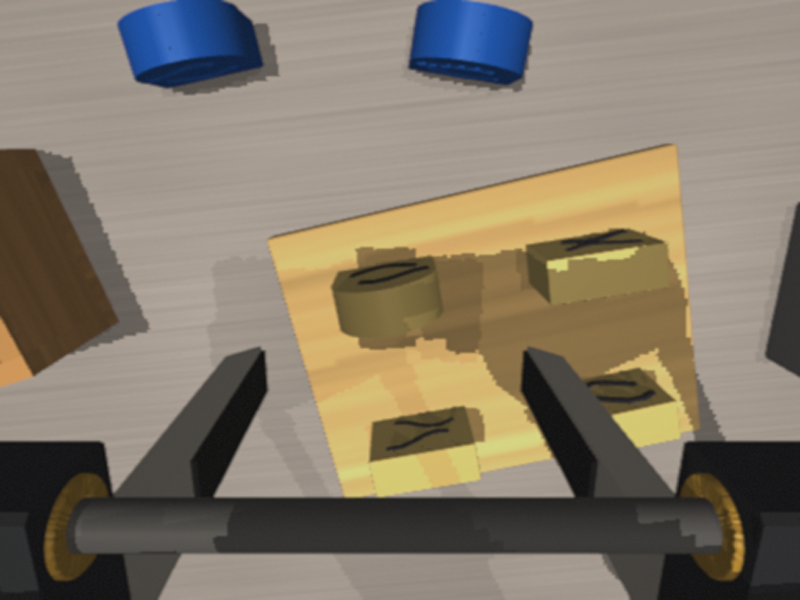

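```bash
cat > fit.py <<'E'
from h import *
from scipy.optimize import differential_evolution
a=np.linspace(0,np.pi,25)
prof=np.vstack([[[-.031,0],[.031,0]],np.c_[.031*np.cos(a),.034+.031*np.sin(a)]])
def body(x,y,yaw,z=.012):
    c,s=np.cos(yaw),np.sin(yaw)
    return [np.array([[x+c*t-s*u,y+s*t+c*u,z+w] for u,w in prof]) for t in(.013,-.013)]
def resample(p,n=150):
    p=np.vstack([p,p[:1]]); l=np.r_[0,np.cumsum(np.linalg.norm(np.diff(p,axis=0),axis=1))]
    q=np.linspace(0,l[-1],n); return np.c_[np.interp(q,l,p[:,0]),np.interp(q,l,p[:,1])]
def outlines(C,v):
    A,B=body(*v); h=cv2.convexHull(proj(C,np.vstack([A,B])).astype(np.float32))[:,0]
    return resample(h),resample(proj(C,A))
E
python3 - <<'E'
from fit import *
d=np.load("w3.npz"); C=cam("wrist",{k:d[k] for k in("eef_pos","orientation")})
im=cv2.GaussianBlur(d["im"],(0,0),1.0).astype(np.float32)
g=np.sqrt(sum(cv2.Sobel(im[...,i],cv2.CV_32F,1,0)**2+cv2.Sobel(im[...,i],cv2.CV_32F,0,1)**2 for i in range(3)))
g=np.minimum(g,120)
def cost(v):
    return -sum(w*cv2.remap(g,o[:,0].astype(np.float32),o[:,1].astype(np.float32),1).mean() for o,w in zip(outlines(C,v),(1,.6)))
for seed in(1,2):
    r=differential_evolution(cost,[(.56,.62),(.26,.32),(-.35,.4)],seed=seed,popsize=25); print(r.x,np.degrees(r.x[2]),r.fun)
im=cv2.resize(d["im"][140:230,190:310],(800,600),interpolation=cv2.INTER_CUBIC); s=800/120
for o in outlines(C,r.x): cv2.polylines(im,[np.int32((o+.5-[190,140])*s)],True,(0,0,255),1)
cv2.imwrite("pics/fit.png",np.clip(im*1.5,0,255).astype(np.uint8))
# board edge az and station axis from top image
P=lambda u,v,z:onplane(C,np.array([u,v])*.64,z)
a=P(270,238,.012);b=P(675,145,.012);print("board y az",np.degrees(np.arctan2(*(a-b)[[1,0]])))
T=cam("top");P=lambda u,v,z:onplane(T,np.array([u,v])*.64,z)
c=[P(*q,.01) for q in[(537,370),(587,404),(627,239)]]; print(np.round(c,4))
m=(c[0]+c[1])/2; w=c[0]-c[1]; l=c[2]-c[0]
print("end mid",m,"az width-90",np.degrees(np.arctan2(w[1],w[0]))-90,"az long",np.degrees(np.arctan2(l[1],l[0])),np.linalg.norm(w),np.linalg.norm(l))
E
```

```text
[0.58579859 0.29515805 0.08021148] 4.5957794779259205 -156.27896118164062
[0.58585861 0.29510627 0.08378629] 4.8006008695061775 -156.30551
board y az 96.79018865897022
[[ 0.4646 -0.2067  0.01  ]
 [ 0.4017 -0.2943  0.01  ]
 [ 0.7049 -0.3855  0.01  ]]
end mid [ 0.43311935 -0.25047518  0.01      ] az width-90 -35.664060888161416 az long -36.65254522201359 0.10784447369713586 0.2995240023445671
```

View pics/fit.png

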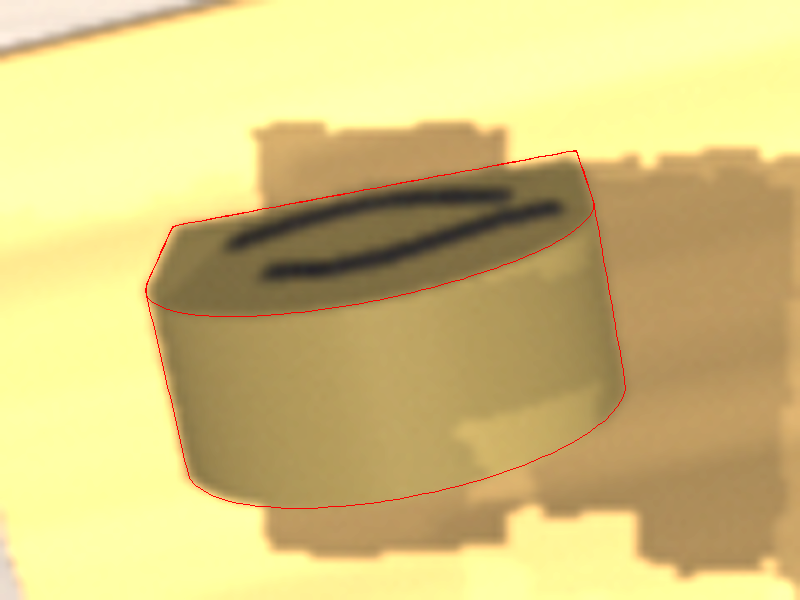

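The fit hugs the bar's outline: its centre is at (0.586, 0.295) with a yaw of 4.7°.

>>> play_rows([
  [[-0.02, 0.02, -0.1, 0.02], [-0.05, 0.05, -0.2, 0.04], [-0.07, 0.065, -0.3, 0.06], [-0.07, 0.065, -0.4, 0.06], [-0.07, 0.065, -0.5, 0.06], [-0.07, 0.065, -0.6, 0.06], [-0.07, 0.065, -0.7, 0.06], [-0.07, 0.065, -0.8, 0.06], [-0.07, 0.065, -0.9, 0.06], [-0.07, 0.065, -1, 0.06]],
])

```text
clock: 17.35
eef_pos: [0.5855, 0.2944, 0.2824]
orientation: [0.0, 0.999, 0.04, -0.0]
contact_force: [0.3, -0.3, 0.2]
width: 1.003
gripper_force: 0.0
```

>>> play_rows([
  [[0, 0, -0.13, 0], [0, 0, -0.26, 0], [0, 0, -0.39, 0], [0, 0, -0.52, 0], [0, 0, -0.64, 0], [0, 0, -0.74, 0], [0, 0, -0.81, 0], [0, 0, -0.85, 0], [0, 0, -0.85, 0], [0, 0, -0.85, 0]],
])

```text
clock: 18.35
eef_pos: [0.5857, 0.2945, 0.2154]
orientation: [-0.0, 0.999, 0.04, 0.0]
contact_force: [0.7, 0.4, 0.7]
width: 0.997
gripper_force: 0.0
```

>>> play_rows([
  [[0, 0, 0, 0], [0, 0, 0, 0], [0, 0, 0, 0], [0, 0, 0, 0], [0, 0, 0, 0], [0, 0, 0, 0], [0, 0, 0, 0], [0, 0, 0, 0], [0, 0, 0, 0], [0, 0, 0, 0]],
], hand=1, squeeze=25)

```text
clock: 19.35
eef_pos: [0.5855, 0.2945, 0.2153]
orientation: [0.0, 0.999, 0.04, 0.0]
contact_force: [0.2, -0.1, 1.3]
width: 0.652
gripper_force: 25.0
```

>>> play_rows([
  [[0, 0, 0.05, 0], [0, 0, 0.12, 0], [0, 0, 0.2, 0], [0, 0, 0.3, 0], [0, 0, 0.4, 0], [0, 0, 0.52, 0], [0, 0, 0.64, 0], [0, 0, 0.76, 0], [0, 0, 0.88, 0], [0, 0, 1, 0]],
])

```text
clock: 20.35
eef_pos: [0.5855, 0.2944, 0.296]
orientation: [0.0, 0.999, 0.04, 0.0]
contact_force: [-0.2, 0.2, -0.9]
width: 0.657
gripper_force: 25.0
```

>>> play_rows([
  [[-0.02, -0.1, 0.1, 0], [-0.04, -0.2, 0.2, 0], [-0.06, -0.3, 0.3, 0], [-0.08, -0.4, 0.4, 0], [-0.1, -0.5, 0.5, 0], [-0.12, -0.6, 0.6, 0], [-0.14, -0.7, 0.7, 0], [-0.16, -0.8, 0.8, 0], [-0.18, -0.9, 0.9, 0], [-0.2, -1, 1, 0]],
])

```text
clock: 21.35
eef_pos: [0.5693, 0.2138, 0.3758]
orientation: [0.0, 0.999, 0.04, 0.0]
contact_force: [0.6, -0.7, -1.5]
width: 0.657
gripper_force: 25.0
```

>>> play_rows([
  [[-0.02, -0.1, 0, -0.006], [-0.04, -0.2, 0, -0.012], [-0.06, -0.3, 0, -0.018], [-0.08, -0.4, 0, -0.024], [-0.1, -0.5, 0, -0.03], [-0.12, -0.6, 0, -0.036], [-0.14, -0.7, 0, -0.042], [-0.16, -0.8, 0, -0.048], [-0.18, -0.9, 0, -0.054], [-0.2, -1, 0, -0.06]],
])

```text
clock: 22.35
eef_pos: [0.5534, 0.1338, 0.3751]
orientation: [0.0, 0.999, -0.055, 0.0]
contact_force: [-1.5, 0.4, -1.4]
width: 0.652
gripper_force: 25.0
```

>>> play_rows([
  [[-0.02, -0.1, 0, -0.006], [-0.04, -0.2, 0, -0.012], [-0.06, -0.3, 0, -0.018], [-0.08, -0.4, 0, -0.024], [-0.1, -0.5, 0, -0.03], [-0.12, -0.6, 0, -0.036], [-0.14, -0.7, 0, -0.042], [-0.16, -0.8, 0, -0.048], [-0.18, -0.9, 0, -0.054], [-0.2, -1, 0, -0.06]],
])

```text
clock: 23.35
eef_pos: [0.5374, 0.0538, 0.3751]
orientation: [0.0, 0.989, -0.148, 0.0]
contact_force: [0.1, 0.0, -1.8]
width: 0.656
gripper_force: 25.0
```

>>> play_rows([
  [[-0.02, -0.1, 0, -0.006], [-0.04, -0.2, 0, -0.012], [-0.06, -0.3, 0, -0.018], [-0.08, -0.4, 0, -0.024], [-0.1, -0.5, 0, -0.03], [-0.12, -0.6, 0, -0.036], [-0.14, -0.7, 0, -0.042], [-0.16, -0.8, 0, -0.048], [-0.18, -0.9, 0, -0.054], [-0.2, -1, 0, -0.06]],
])

```text
clock: 24.35
eef_pos: [0.5213, -0.0262, 0.3751]
orientation: [0.0, 0.971, -0.241, -0.0]
contact_force: [0.5, -0.2, -0.8]
width: 0.655
gripper_force: 25.0
```

>>> play_rows([
  [[-0.02, -0.1, 0, -0.006], [-0.04, -0.2, 0, -0.012], [-0.06, -0.3, 0, -0.018], [-0.08, -0.4, 0, -0.024], [-0.1, -0.5, 0, -0.03], [-0.12, -0.6, 0, -0.036], [-0.14, -0.7, 0, -0.042], [-0.16, -0.8, 0, -0.046], [-0.18, -0.9, 0, -0.046], [-0.2, -1, 0, -0.046]],
])

```text
clock: 25.35
eef_pos: [0.5054, -0.1062, 0.3751]
orientation: [0.0, 0.951, -0.309, -0.0]
contact_force: [-0.1, -0.5, -0.6]
width: 0.66
gripper_force: 25.0
```

Run:
```python
from h import *
st=robot.state(); im=vision.grab_frame("wrist"); np.savez("w4.npz",im=im,**{k:st[k] for k in("eef_pos","orientation")})
sc=vision.grab_frame("scene"); tp=vision.grab_frame("top"); np.savez("st4.npz",sc=sc,tp=tp)
print(st["clock"],st["eef_pos"],st["orientation"],st["width"])
a=cv2.resize(im,(400,300)); b=cv2.resize(sc[50:140,60:180],(400,300),interpolation=cv2.INTER_CUBIC)
c=cv2.resize(sc[70:106,104:152],(400,300),interpolation=cv2.INTER_CUBIC); d=cv2.resize(tp[165:210,390:450],(400,300),interpolation=cv2.INTER_CUBIC)
cv2.imwrite("pics/v4.png",np.vstack([np.hstack([a,b]),np.clip(np.hstack([c,d])*1.6,0,255).astype(np.uint8)]))
```

```text
25.35 [ 0.50538015 -0.1062193   0.37507739] [ 3.43317396e-05  9.50912462e-01 -3.09459995e-01 -1.46464486e-05] 0.6599781662073607
```

View pics/v4.png

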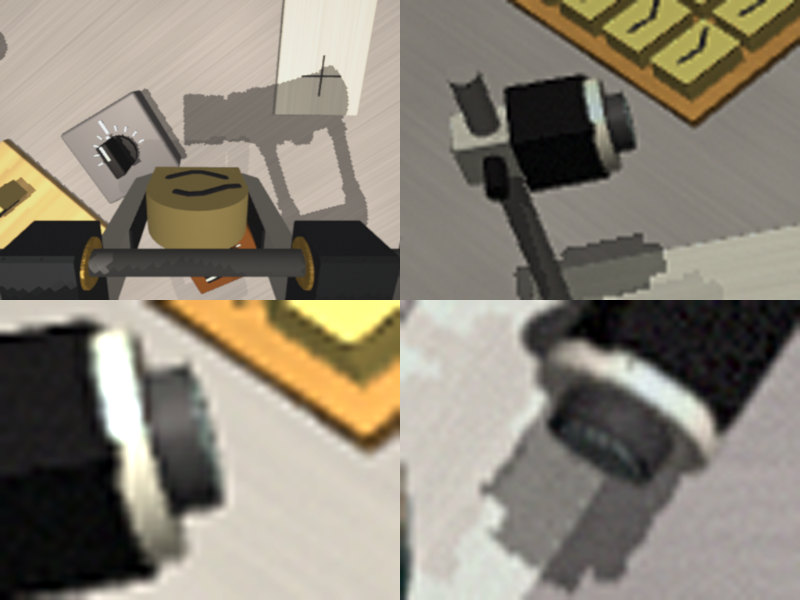

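Run:
```python
from h import *
d=np.load("w4.npz"); W=cam("wrist",{k:d[k] for k in("eef_pos","orientation")}); T=cam("top");S=cam("scene")
# refine the plate edges and cross in the wrist picture
P=lambda u,v:onplane(W,np.array([u,v])*1.28,.01)
az=lambda v:np.degrees(np.arctan2(v[1],v[0]))
x=P(323,76); e1,e2=P(275,108),P(362,115); l=P(285,1);r=P(377,1)
print("cross",x,"end",az(e1-e2)-90,np.linalg.norm(e1-e2),"left",az(l-e1),"right",az(r-e2), "cross from end mid",(e1+e2)/2)
xt=onplane(T,np.array([576,366])*.64,.01); print("cross top",xt)
us,ut=np.array([128.6,86.2]),np.array([420.5,186.7])
X=cv2.triangulatePoints(S[0]@np.c_[S[1],S[2]],T[0]@np.c_[T[1],T[2]],us[:,None],ut[:,None]); X=(X[:3]/X[3]).ravel()
print("lens tri",X,"rel",X-x,az(X-x),np.hypot(*(X-x)[:2]),"reproj",proj(S,X)-us,proj(T,X)-ut)
for a in(-35.5,-36.5,-37.5):
    L=x[:2]+.125*np.array([np.cos(np.radians(a)),np.sin(np.radians(a))])
    print(a,[(z,proj(S,np.r_[L,z]).round(1),proj(T,np.r_[L,z]).round(1)) for z in(.18,.2,.22)])
# brightness-adjusted wrist crop of plate
```

```text
cross [ 0.47212394 -0.27895145  0.01      ] end -40.55109111500995 0.11581435915910623 left -36.66504550084971 right -33.58294875223366 cross from end mid [ 0.43553829 -0.25268725  0.01      ]
cross top [ 0.47052791 -0.27800353  0.01      ]
lens tri [ 0.57481291 -0.35676407  0.21677165] rel [ 0.10268897 -0.07781263  0.20677165] -37.153050556800515 0.1288403268124756 reproj [-0.36782615 -0.08910182] [-0.34005058  0.28316541]
-35.5 [(0.18, array([133.1,  97. ]), array([412.8, 189.5])), (0.2, array([131.4,  91.6]), array([415.6, 188.4])), (0.22, array([129.7,  86. ]), array([418.5, 187.2]))]
-36.5 [(0.18, array([132.9,  96.4]), array([413.5, 190. ])), (0.2, array([131.3,  90.9]), array([416.4, 188.9])), (0.22, array([129.6,  85.4]), array([419.3, 187.7]))]
-37.5 [(0.18, array([132.8,  95.8]), array([414.3, 190.5])), (0.2, array([131.2,  90.3]), array([417.1, 189.4])), (0.22, array([129.5,  84.7]), array([420. , 188.2]))]
```

```bash
cat > st.py <<'E'
from h import *
from scipy.optimize import differential_evolution as DE
d=np.load("w4.npz"); W=cam("wrist",{k:d[k] for k in("eef_pos","orientation")}); T=cam("top");S=cam("scene")
sm=lambda p:cv2.resize(cv2.imread(p),(512,384),interpolation=cv2.INTER_AREA)
s4=np.load("st4.npz")
ims={"W":(W,d["im"]),"T":(T,sm("pics/top0.png")),"S":(S,sm("pics/scene0.png"))}
def grad(im,s):
    im=cv2.GaussianBlur(im,(0,0),s).astype(np.float32)
    g=np.sqrt(sum(cv2.Sobel(im[...,i],cv2.CV_32F,1,0)**2+cv2.Sobel(im[...,i],cv2.CV_32F,0,1)**2 for i in range(3))); return np.minimum(g/np.percentile(g,97),2)
samp=lambda g,o:cv2.remap(g,o[:,0].astype(np.float32),o[:,1].astype(np.float32),1).mean()
t=np.linspace(0,1,120)[:,None]
seg=lambda a,b:np.array(a)*(1-t)+np.array(b)*t
Z=.01
rect={"W":[seg([-.05,-.055,Z],[-.05,.055,Z]),seg([-.05,-.055,Z],[.015,-.055,Z]),seg([-.05,.055,Z],[.015,.055,Z])],
 "T":[seg([-.05,-.055,Z],[-.05,.055,Z]),seg([-.05,.055,Z],[.23,.055,Z]),seg([-.05,-.055,Z],[.08,-.055,Z])],
 "S":[seg([-.05,-.055,Z],[-.05,.055,Z]),seg([-.05,.055,Z],[.24,.055,Z]),seg([-.05,-.055,Z],[.08,-.055,Z])]}
def tf(p,v):
    c,s=np.cos(v[2]),np.sin(v[2]); return np.c_[v[0]+c*p[:,0]-s*p[:,1],v[1]+s*p[:,0]+c*p[:,1],p[:,2]]
G={k:grad(i,1.) for k,(C,i) in ims.items()}
E
python3 - <<'E'
from st import *
for ks in("W","T","S","WT","WTS"):
    f=lambda v:-sum(samp(G[k],proj(ims[k][0],tf(p,v))) for k in ks for p in rect[k])
    r=DE(f,[(.45,.49),(-.30,-.26),(-.75,-.52)],seed=1,popsize=25); print(ks,r.x[:2].round(4),np.degrees(r.x[2]).round(2),r.fun/len(ks)/3)
v=r.x
a=np.linspace(0,2*np.pi,120)
def circ(x,z,rr): return tf(np.c_[np.full(120,x),rr*np.cos(a),z+rr*np.sin(a)],v)
for ks in("S","T","ST"):
    f=lambda q:-sum(samp(G[k],proj(ims[k][0],circ(.125,*q))) for k in ks)
    r=DE(f,[(.17,.23),(.012,.03)],seed=1,popsize=25); print(ks,r.x,r.fun/len(ks))
q=r.x
s=ims["S"][1].copy();tp=ims["T"][1].copy()
out=[]
for C,i,(x0,y0) in((S,s,(104,68)),(T,tp,(385,160))):
    b=np.clip(cv2.resize(i[y0:y0+48,x0:x0+64],(400,300),interpolation=cv2.INTER_CUBIC)*1.6,0,255).astype(np.uint8)
    cv2.polylines(b,[np.int32((proj(C,circ(.125,*q))+.5-[x0,y0])*6.25)],True,(0,0,255),1)
    cv2.polylines(b,[np.int32((proj(C,circ(.125,.217,.02))+.5-[x0,y0])*6.25)],True,(0,255,0),1); out.append(b)
C=W; b=cv2.resize(d["im"],(400,300))
for p in rect["W"]: cv2.polylines(b,[np.int32(proj(C,tf(p,v))*.78125)],False,(0,0,255),1)
cv2.circle(b,tuple(int(x) for x in proj(C,[v[0],v[1],.01])*.78125),3,(0,0,255),1)
c=cv2.resize(tp[130:265,330:510],(400,300))
for p in rect["T"]: cv2.polylines(c,[np.int32((proj(T,tf(p,v))-[330,130])*400/180)],False,(0,0,255),1)
cv2.imwrite("pics/v5.png",np.vstack([np.hstack(out),np.hstack([b,c])]))
E
```

```text
W [ 0.4746 -0.2778] -36.76 -0.6478706
T [ 0.4746 -0.2784] -37.13 -0.9311005274454752
S [ 0.4776 -0.2788] -36.78 -0.798577
WT [ 0.4747 -0.278 ] -37.16 -0.7844481468200684
WTS [ 0.4749 -0.278 ] -36.86 -0.7605492803785535
S [0.2128164  0.01202885] -1.1043554544448853
T [0.22150938 0.02298156] -0.8354276418685913
ST [0.22000776 0.02062994] -0.8869785070419312
```

View pics/v5.png

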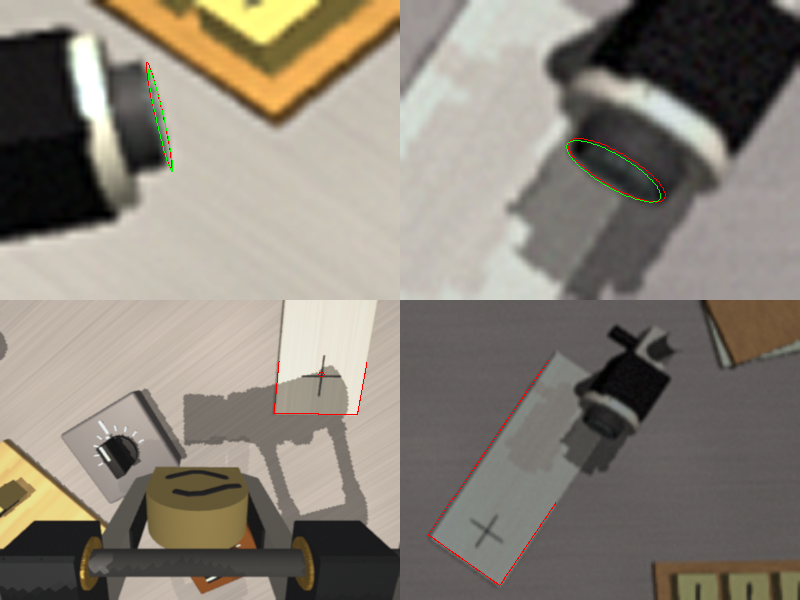

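The station fits at (0.4746, -0.2782) with yaw -36.95°, and the lens is at a height of about 0.2185. Moving to the view point.

>>> play_rows([
  [[-0.015, -0.1, 0.02, 0], [-0.03, -0.2, 0.04, 0], [-0.045, -0.3, 0.06, 0], [-0.06, -0.4, 0.08, 0], [-0.075, -0.5, 0.1, -0.001], [-0.09, -0.6, 0.12, -0.002], [-0.105, -0.7, 0.14, -0.003], [-0.12, -0.8, 0.16, -0.004], [-0.135, -0.9, 0.184, -0.005], [-0.15, -1, 0.184, -0.005]],
])

```text
clock: 26.5
eef_pos: [0.4935, -0.1863, 0.3901]
orientation: [0.0, 0.948, -0.317, 0.0]
contact_force: [-1.1, 0.8, -0.8]
width: 0.657
gripper_force: 25.0
```

>>> play_rows([
  [[-0.015, -0.1, 0, 0], [-0.03, -0.2, 0, 0], [-0.045, -0.3, 0, 0], [-0.06, -0.4, 0, 0], [-0.075, -0.5, 0, 0], [-0.09, -0.6, 0, 0], [-0.105, -0.7, 0, 0], [-0.12, -0.8, 0, 0], [-0.135, -0.9, 0, 0], [-0.15, -1, 0, 0]],
])

```text
clock: 27.5
eef_pos: [0.4814, -0.2662, 0.3898]
orientation: [0.0, 0.948, -0.317, -0.0]
contact_force: [0.0, 0.2, -0.9]
width: 0.659
gripper_force: 25.0
```

>>> play_rows([
  [[-0.02, -0.05, 0, 0], [-0.05, -0.1, 0, 0], [-0.07, -0.13, 0, 0], [-0.085, -0.15, 0, 0], [-0.085, -0.15, 0, 0], [-0.085, -0.15, 0, 0], [-0.085, -0.15, 0, 0], [-0.085, -0.15, 0, 0], [-0.085, -0.15, 0, 0], [-0.085, -0.15, 0, 0]],
])

```text
clock: 28.5
eef_pos: [0.4747, -0.2775, 0.3898]
orientation: [0.0, 0.948, -0.317, -0.0]
contact_force: [0.3, 0.7, -0.8]
width: 0.654
gripper_force: 25.0
```

Run:
```python
from fit import *
from h import *
st=robot.state(); im=vision.grab_frame("wrist"); sc=vision.grab_frame("scene")
print(st["clock"],st["eef_pos"],st["orientation"],st["width"],st["gripper_force"])
C=cam("wrist",st);S=cam("scene")
def grad(im):
    im=cv2.GaussianBlur(im,(0,0),1.).astype(np.float32)
    return np.minimum(np.sqrt(sum(cv2.Sobel(im[...,i],cv2.CV_32F,1,0)**2+cv2.Sobel(im[...,i],cv2.CV_32F,0,1)**2 for i in range(3))),120)
g=grad(im); p=st["eef_pos"]
cost=lambda v:-sum(w*cv2.remap(g,o[:,0].astype(np.float32),o[:,1].astype(np.float32),1).mean() for o,w in zip(outlines(C,v),(1,.6)))
r=differential_evolution(cost,[(p[0]-.01,p[0]+.01),(p[1]-.01,p[1]+.01),(-.75,-.54),(.17,.20)],seed=1,popsize=25)
print(r.x,np.degrees(r.x[2]),"middle z",r.x[3]+.032,r.fun)
v=[p[0],p[1],np.radians(-37),p[2]-.2033]
def draw(im,C,x0,y0,w):
    b=cv2.resize(im[y0:y0+w*3//4,x0:x0+w],(400,300),interpolation=cv2.INTER_CUBIC)
    for q,col in((r.x,(0,0,255)),(v,(0,255,0))):
        for o in outlines(C,q): cv2.polylines(b,[np.int32((o+.5-[x0,y0])*400/w)],True,col,1)
    return b
u=proj(S,[p[0],p[1],.22]).astype(int)
cv2.imwrite("pics/v6.png",np.vstack([np.hstack([draw(im,C,150,180,200),draw(sc,S,max(u[0]-100,0),max(u[1]-75,0),160)]),np.hstack([draw(sc,S,u[0]-32,u[1]-24,64),cv2.resize(vision.grab_frame("top"),(400,300))])]))
```

```text
28.5 [ 0.47474587 -0.27746071  0.3898161 ] [ 2.27975452e-05  9.48470654e-01 -3.16864983e-01 -1.09763044e-05] 0.6538464862475908 24.97831229120493
[ 0.4745301  -0.27656112 -0.64646173  0.18602241] -37.03952849452041 middle z 0.21802240900072695 -158.19276428222656
```

View pics/v6.png

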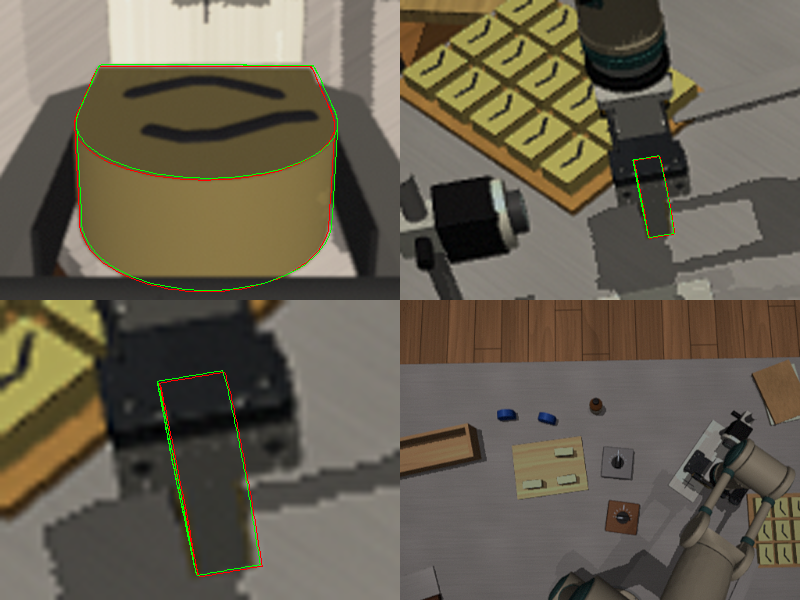

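The bar is held upright on the view axis: both overlays match it, the other bars are in place, and the dial still points at its mark. I'll make a final 1 mm trim in y, let it settle and hand in.

>>> play_rows([
  [[0, -0.006, 0, 0], [0, -0.012, 0, 0], [0, -0.012, 0, 0], [0, -0.012, 0, 0], [0, -0.012, 0, 0], [0, -0.012, 0, 0], [0, -0.012, 0, 0], [0, -0.012, 0, 0], [0, -0.012, 0, 0], [0, -0.012, 0, 0]],
])

```text
clock: 29.65
eef_pos: [0.4747, -0.2785, 0.3898]
orientation: [0.0, 0.948, -0.317, -0.0]
contact_force: [0.5, -1.0, -0.5]
width: 0.66
gripper_force: 25.0
```

```bash
python3 -c "
from rig import robot
print(robot.state()['eef_pos'],robot.state()['clock']); print(robot.finish_job())"
```

```text
[ 0.47467581 -0.27849513  0.38980814] 29.65
the job is handed in; nothing more can be done
None
```

I set the dial to the long middle mark, and I handed the job in at 29.65 s with the arched bar held steady and upright at the view point, square to the lens and about 1 mm from the measured spot; no verdict came back.

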